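# Turn the block to the trimmer's stop, then hold the sprung guard at its mark

### The arm

A 7-joint arm with a two-finger parallel gripper is mounted at the origin on a cart in front of the work surface, level with it; the furniture and walls round the work are solid. World frame = base frame: x ahead of the robot, y to its left, z up, the work surface at z = 0. Lengths are in m, angles in rad, forces in N, time in s.
With the tool pointing down it reaches from about 0.4 to 0.9 m from the base axis. Payload 5.5 kg.
Tool frame: the origin (TCP) lies between the finger pads, 19 mm behind the fingertips; this is the grasp point; z points along the fingers, x is the direction in which the jaws open and shut, and the axes are right-handed (so a half turn about z gives the same grasp; the last joint's range is limited). The gripper opens to 92 mm and grips with 3 to 60 N. Pads are 19 mm wide; open, the fingers measure 130 mm over their backs; the gripper's body (75 mm by 190 mm) begins 47 mm behind the grasp point.
Start: joints at [1.406, 0.501, -0.427, 1.55, 0.221, 1.138, -0.21], TCP at [0.27, -0.591, 0.246] pointing down, gripper open.
Joint ranges: [-2.88, 2.88], [-0.31, 2.03], [-1.54, 1.56], [0.2, 2.42], [-1.41, 4.55], [0.19, 2.02], [-2.57, 2.57]. Speed limits (rad/s): [2.57, 2.57, 3.14, 3.14, 3.14, 3.14, 3.14].

### API

Orientations are given as a unit quaternion [x, y, z, w].
In Python, from bench import manip, effector, viewer gives the robot as it stands. Calls block until the motion is done:
- manip.move_pose(position, orientation): joint-space move of the TCP to a pose.
- manip.servo_line(position, ori=None, vel=0.15): straight line of the TCP; ori=None keeps the orientation; vel is the mean speed in m/s.
- manip.movej(angles): joint-space move.
- effector.open_jaws() and effector.close(f_grip=None): open the fingers fully, or close them until they stop; f_grip is the grip in N (None keeps the last).
- manip.sleep(seconds).
- manip.solve_ik(position, orientation): joint angles nearest the present ones, or None.
- viewer.get_image(name): name is "side" or "top"; returns the picture (384x512x3 uint8, red, green, blue); there is no depth.
- viewer.get_calibration(name): a dict with "vfov" (degrees; the focal length in pixels is half the picture's height over the tangent of half this angle, whatever the lens; pixels are square), "cx", "cy" (the principal point, pixels), "dist_coeffs" ([k1, k2, p1, p2, k3] as OpenCV has them; the pictures are not rectified), "eye" and "attitude" of the camera in the world. Camera axes: x right, y down, z forward; pixel columns grow to the right and rows downward; lengths in m; the calibration is good to about 2 mm. A picture is of the moment at which its call begins. get_calibration takes no time and is no camera call.
A pose or a line that the arm cannot do raises manip.PlanningError and nothing moves.
- manip.hand_in(): hands the job in, once; it reports no verdict.
Readings, each from a call of its own:
- manip.current_clock(): time.
- manip.current_q(): joint angles.
- manip.current_joint_velocities(): joint speeds.
- manip.current_tau(): joint torques, N m.
- manip.current_tool_pos(): TCP position.
- manip.current_tcp_rot(): TCP orientation.
- manip.current_force(): force on the tool from outside, world axes, zero at the start.
- manip.current_wrist_torque(): the same for the moment, N m.
- manip.current_finger_gap(): finger opening in m.
Only numpy, scipy, OpenCV 4.12 (cv2) and the standard library are available. Lean on these libraries where they do the work, as an engineer would, in place of code of your own. Each camera call takes 0.05 s, during which the arm holds its last target. There are 200 camera calls.

### The job

Set up the bench trimmer for its next pass: turn the pine block a quarter turn on the trimmer's table so that its red end butts squarely and flush against the steel stop bar, still lying flat, and let go of it. Then lift the yellow sprung guard by its black bar handle until its white pointer is level with the orange mark, and finish still holding the guard steady there by the handle (it snaps shut if let go) so that the blade can be looked at. Leave the mark and the other things on the bench as they are.

Things in the scene. Friction and masses are not known exactly. Their poses are not given: they have to be found in the camera images.
- trimmer: Bench trimmer, fixed; grey plate 240x390x14 mm. Origin: centre of its underside; x to its back, y left, z up. Right part: table, top z 14, free over x -120..75, y -190..30 mm. Left: green open-topped blade housing x -80..100, y 35..165, to z 78, yellow guard over it on it. Thin rod quadrant at y 183, radius 150 round the hinge, up to z 218 mm.
- stop (a point): Middle of the front face of the steel stop bar, at table height (trimmer x 75, y -90, z 14 mm); axes as the trimmer's. The bar runs 180 mm along the trimmer's y (y -180..0 mm), is 20 mm thick and 36 mm high above the table; its front face looks to the trimmer's -x.
- block: Loose pine block 45 x 160 x 45 mm, about 0.16 kg, lying on the trimmer's table, roughly parallel to the stop bar at the start. Origin: centre of its underside; its y axis runs along the 160 mm length towards the end painted red (12 mm wide red band), z up. It can be gripped from above across its 45 mm width.
- block_end (a point): Centre of the block's red end face (block x 0, y 80, z 22.5 mm); axes as the block's.
- guard (a joint): Angle of the yellow sprung guard in rad: 0 shut (level), grows as its front edge lifts, stop at 1.2. A spring shuts it: about 3.5 N at the handle, square to the guard, to start it, 5 to 7 N to hold it at the mark.
- guard_hinge (a point): Middle of the guard's hinge axis, at trimmer x 100, y 100, z 84 mm. Axes turn with the guard: y along the hinge axis, parallel to the trimmer's y; -x points from the hinge to the guard's front edge and handle, and tips up as it opens. The guard is a plate 180 mm long from the hinge, 130 mm wide, 7 mm thick.
- handle_grip (a point): Middle of the guard's black handle, a round bar 12 mm thick, 90 mm long, parallel to the hinge, 225 mm from the hinge axis and 45 mm in front of the guard's front edge, an arm at each end; z 84 mm when shut; axes as the guard's. Pinch it from above, one finger in front of it and one in the 39 mm gap behind; it may turn between the fingers as the guard lifts.
- guard_pointer (a point): Tip of the small white pointer (18 mm) on the guard's left edge, 150 mm from the hinge axis; axes as the guard's.
- mark (a joint): Angle at which the orange mark stands on the quadrant, in rad, in the same measure as guard: the guard is at the mark when both are equal. Set at the start somewhere from 0.45 to 0.8; stiff, not to be moved.
- mark_point (a point): Orange mark, a 24 x 20 x 18 mm clamp with a flag 40 mm wide pointing left, on the quadrant rod at the guard's left, 150 mm from the hinge axis; -x points from the hinge axis to it.
- blue_tape: Bystander: roll of blue tape, 111 mm across, 48 mm high; origin under its centre.
- red_holesaw: Bystander: red hole saw, 64 mm across, 56 mm high; origin under its centre.

How it is judged:
On the way, in this order (a step that is already met when the one before it is completed fails the run):
1. the block lies flat on the table with its red end square against the stop bar, let go (x of block_end in the frame of stop between -0.006 and 0.004 m and y of block_end in the frame of stop between -0.07 and 0.07 m and z of block_end in the frame of stop between 0.016 and 0.029 m and angle between the y axis of block and the x axis of trimmer, either way round below 0.08 rad and angle between block's own z axis and vertical below 0.08 rad and contact force between the fingers and block below 0.1 N and linear speed of block below 0.02 m/s), for 0.2 s.
2. the guard is held by its handle at the orange mark (angle between the x axis of guard_pointer and the x axis of mark_point, either way round below 0.07 rad and value of joint guard above 0.35 rad and velocity of joint guard between -0.08 and 0.08 rad/s and contact force between the fingers and anything else above 1 N and distance between the grasp point and handle_grip below 0.06 m), for 0.2 s.
At the end, for the whole second after the job is handed in: The block lies flat, untouched, its red end within 6 mm of the stop bar's face, 70 mm of the bar's middle and 0.08 rad of square; the guard is still, within 0.07 rad of the mark, held by the fingers (over 1 N, tool point within 60 mm of the middle of the handle bar) (all of step 1 and all of step 2); the arm keeps its last pose, push and grip.
It fails at once if the orange mark is shifted by more than 8 mm (distance of mark_point from where it was at the start of the episode above 0.008 m).
It fails at once if a bystander (blue tape, hole saw) is moved by more than 30 mm (distance of any of blue_tape, red_holesaw from where it was at the start of the episode above 0.03 m).
It also fails if it takes over 51 s, if anything falls off the work surface, if the arm or the gripper's body presses on something with over 40 N, if the wrist force passes 120 N, or if a joint passes its speed limit or range.

## Working session

There is one attempt and no reset: what is moved stays moved. The work goes in short steps, each a Python script; the robot and the scene stay as the last script left them, time stands still between calls to the robot, and variables do not carry over. Pictures are saved under pics/ and viewed, about 8 in all and at most 12, crops included, and the job is handed in when it is done.

```bash
ls; mkdir -p pics; python3 - <<'E'
from bench import manip, effector, viewer
import cv2
for n in("side","top"):
    im=viewer.get_image(n); cv2.imwrite(f"pics/{n}0.png",im[:,:,::-1]); print(n,viewer.get_calibration(n))
a=cv2.imread("pics/side0.png");b=cv2.imread("pics/top0.png")
cv2.imwrite("pics/a.png",cv2.resize(a,(800,600),interpolation=2));cv2.imwrite("pics/b.png",cv2.resize(b,(800,600),interpolation=2))
print(manip.current_clock(),manip.current_tcp_rot(),manip.current_force())
E
```

```text
pics
side {'vfov': 50.76507451699986, 'cx': 248.09283078866898, 'cy': 197.07509216237347, 'dist_coeffs': array([0.03253573, 0.        , 0.        , 0.        , 0.        ]), 'eye': array([ 0.03126071, -1.32155844,  0.56127005]), 'attitude': array([ 0.80370671, -0.18864843,  0.14360167, -0.54575256])}
top {'vfov': 44.45020077310696, 'cx': 250.44581130195388, 'cy': 188.88311266203996, 'dist_coeffs': array([-0.09400724,  0.        ,  0.        ,  0.        ,  0.        ]), 'eye': array([ 0.50600216, -0.28485739,  1.49143935]), 'attitude': array([-0.70586343,  0.70778935, -0.02142399,  0.01822288])}
0.1 [ 8.41095089e-01 -5.40886537e-01 -7.39339887e-04 -5.08642718e-04] [ 0.58791989  0.72988101 -0.23410256]
```

View pics/a.png

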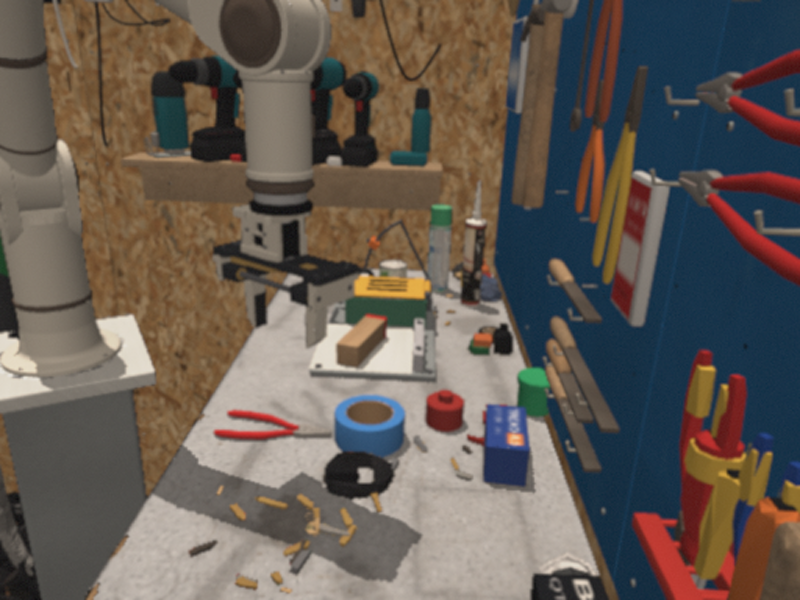

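View pics/b.png

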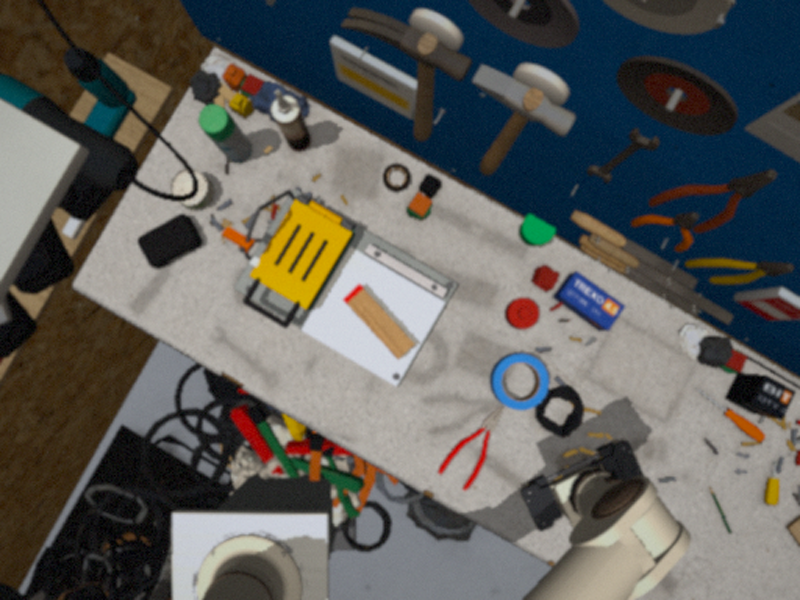

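The overview shows the trimmer, turned about 30° in the top view, with the block's red end at about (355,295) of the 800 px picture. The mark is near (235,238) in top and (375,242) in side. I'll enlarge both.

```bash
python3 - <<'E'
import cv2
a=cv2.imread("pics/side0.png");b=cv2.imread("pics/top0.png")
cv2.imwrite("pics/b2.png",cv2.resize(b[125:245,145:305],(800,600),interpolation=cv2.INTER_CUBIC))
cv2.imwrite("pics/a2.png",cv2.resize(a[135:245,190:290],(545,600),interpolation=cv2.INTER_CUBIC))
E
```

```text
(no output)
```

View pics/b2.png

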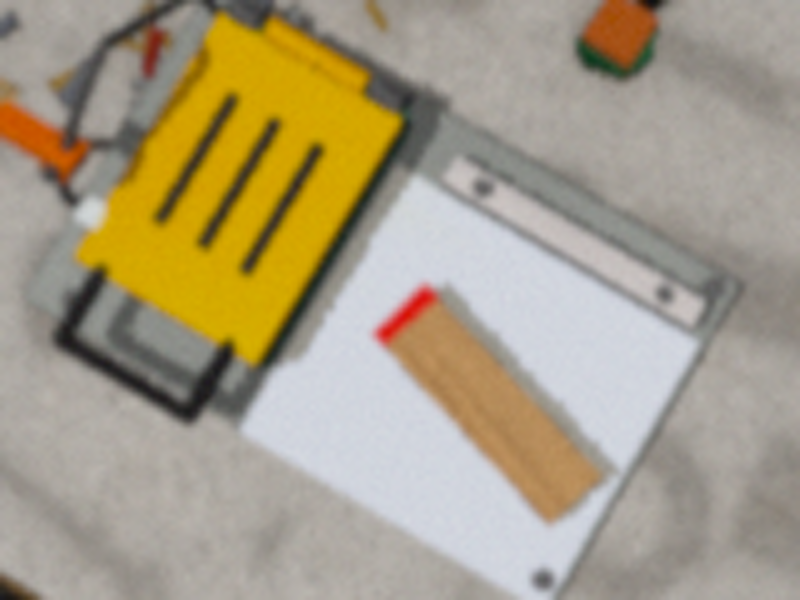

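View pics/a2.png

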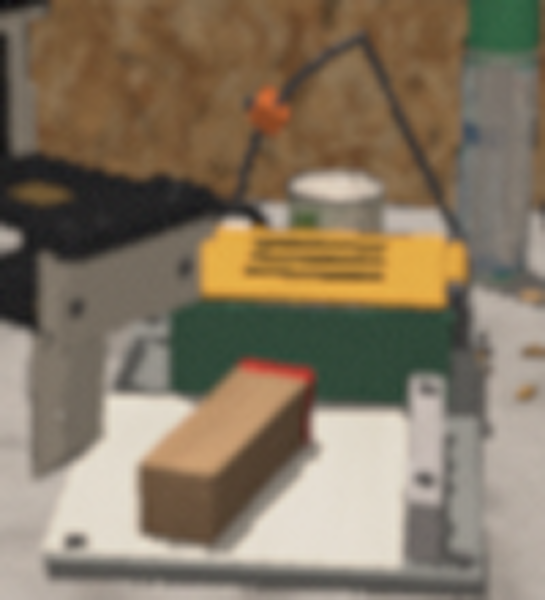

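```bash
cat > h.py <<'E'
import numpy as np, cv2, json
from scipy.optimize import least_squares
from scipy.spatial.transform import Rotation as R
from bench import manip, effector, viewer
def cam(n):
    c=viewer.get_calibration(n); f=192/np.tan(np.radians(c['vfov']/2))
    K=np.array([[f,0,c['cx']],[0,f,c['cy']],[0,0,1]]); Rc=R.from_quat(c['attitude']).as_matrix()
    return K,c['dist_coeffs'],Rc,c['eye']
def proj(n,P):
    K,d,Rc,e=cam(n); return cv2.projectPoints(np.atleast_2d(P).astype(float),cv2.Rodrigues(Rc.T)[0],-Rc.T@e,K,d)[0][:,0]
def back(n,uv,z):
    K,d,Rc,e=cam(n); p=cv2.undistortPoints(np.array(uv,float).reshape(-1,1,2),K,d)[:,0]
    r=np.c_[p,np.ones(len(p))]@Rc.T; return e+r*((z-e[2])/r[:,2])[:,None]
def TW(t,P):  # trimmer -> world
    P=np.atleast_2d(P).astype(float); return P@R.from_euler('z',t[2]).as_matrix().T+[t[0],t[1],0]
E
python3 - <<'E'
from h import *
pt=lambda l:(np.array(l)+.5)/5-.5+[145,125]
ps=lambda l:(np.array(l)+.5)/5.45-.5+[190,135]
uv=pt([(460,157),(445,182),(697,325),(712,297),(742,283),(255,365),(80,255),(190,412),(60,337)])
M=np.array([(95,0,50),(75,0,50),(75,-180,50),(95,-180,50),(120,-195,14),(-80,35,87.5),(-80,165,87.5),(-125,55,84),(-125,145,84)])/1000
s=least_squares(lambda t:(proj("top",TW(t,M))-uv).ravel(),[.6,-.1,-.5],loss='soft_l1');t=s.x
print(t,np.round(s.fun.reshape(-1,2),1).tolist())
# side check
us=ps([(50,575),(483,592),(425,375)]);print(us, proj("side",TW(t,[(-.12,-.195,0),(.12,-.195,0),(.085,0,.05)])))
b=back("top",pt([(430,287),(377,340),(608,475),(550,522)]),.059);print(b,np.linalg.norm(b[0]-b[1]),np.linalg.norm(b[0]-b[2]))
c=b.mean(0);d=(b[:2].mean(0)-b[2:].mean(0));print("block",c,np.arctan2(d[1],d[0]),np.linalg.norm(d))
Ri=R.from_euler('z',-t[2]).as_matrix();print("block in trimmer",Ri@(c-[t[0],t[1],0]),np.arctan2(d[1],d[0])-t[2])
f=lambda q:TW(t,(.1-.15*np.cos(q[0]),q[1],.084+.15*np.sin(q[0])))
m=least_squares(lambda q:np.r_[(proj("side",f(q))-ps([(268,110)])).ravel(),(proj("top",f(q))-pt([(45,135)])).ravel()],[.6,.2]);print(m.x,m.fun)
for q in(.4,.5,.6,.7,.8):print(q,[(proj(n,TW(t,(.1-.15*np.cos(q),.183,.084+.15*np.sin(q))))).round(1).tolist() for n in("side","top")])
print(ps([(268,110)]),pt([(45,135)]))
json.dump(dict(t=t.tolist(),c=c.tolist(),ang=float(np.arctan2(d[1],d[0]))),open('s.json','w'))
E
```

```text
[ 0.60993727 -0.19996752 -0.53616728] [[-0.2, -1.0], [-0.5, -0.4], [-0.5, 0.6], [-0.3, 0.7], [0.9, -0.2], [0.6, 0.0], [-1.4, 0.0], [0.3, 0.2], [0.8, -0.1]]
[[198.76605505 240.09633028]
 [278.21559633 243.21559633]
 [267.5733945  203.39908257]] [[198.51165982 240.65447408]
 [279.38793072 244.644106  ]
 [268.9013319  203.50268556]]
[[ 0.6076283  -0.23087458  0.059     ]
 [ 0.57528322 -0.19849803  0.059     ]
 [ 0.49262762 -0.33915008  0.059     ]
 [ 0.46418761 -0.30374384  0.059     ]] 0.04576511033222479 0.15795170919401985
block [ 0.53493169 -0.26806663  0.059     ] 0.7568016328488664 0.1554918707486371
block in trimmer [-0.02969219 -0.09685918  0.059     ] 1.292968908098084
[0.52535019 0.1997561 ] [ 1.16319484  0.07460854 -0.35395048  0.70293781]
0.4 [[[237.2, 160.4]], [[157.8, 158.5]]]
0.5 [[[239.1, 156.9]], [[158.1, 156.0]]]
0.6 [[[241.2, 153.6]], [[158.7, 153.0]]]
0.7 [[[243.8, 150.6]], [[159.5, 149.7]]]
0.8 [[[246.6, 147.7]], [[160.7, 146.0]]]
[[238.76605505 154.77522936]] [[153.6 151.6]]
```

```bash
cat >> h.py <<'E'
S=json.load(open('s.json')) if __import__('os').path.exists('s.json') else {}
def down(a): return (R.from_euler('z',a)*R.from_euler('x',np.pi)).as_quat()
E
python3 - <<'E'
from h import *
t=S['t'];c=np.array(S['c'])
for k in(0,np.pi):
    for nm,p,a in [("grasp",(c[0],c[1],.042),S['ang']-np.pi/2+k),("place",TW(t,(-.005,-.09,.042))[0],t[2]-np.pi/2+k),("mid",TW(t,(-.035,-.09,.042))[0],t[2]-np.pi/2+k),
      ("h0",TW(t,(-.155,.1,.084))[0],t[2]+k),("h1",TW(t,(.1-.225*np.cos(.55),.1,.084+.225*np.sin(.55)))[0],t[2]+k)]:
        q=manip.solve_ik(p,down(a));print(nm,np.round(p,3),None if q is None else np.round(q,2))
E
```

```text
grasp [ 0.535 -0.268  0.042] [ 0.79  0.7  -0.49  1.81  0.46  0.75 -0.76]
place [ 0.56  -0.275  0.042] [ 0.61  0.69 -0.26  1.75  0.25  0.74 -1.89]
mid [ 0.534 -0.259  0.042] [ 0.61  0.65 -0.27  1.83  0.25  0.7  -1.91]
h0 [ 0.528 -0.035  0.084] [ 0.61  0.6  -0.75  1.96  0.57  0.8  -1.01]
h1 [ 0.582 -0.067  0.202] [ 0.73  0.56 -0.89  1.75  0.49  1.07 -0.86]
grasp [ 0.535 -0.268  0.042] [ 1.26  1.16 -1.31  1.79  1.21  1.25  1.9 ]
place [ 0.56  -0.275  0.042] [ 0.98  0.84 -0.8   1.74  0.75  0.9   0.89]
mid [ 0.534 -0.259  0.042] [ 0.99  0.8  -0.8   1.81  0.75  0.86  0.86]
h0 [ 0.528 -0.035  0.084] [ 0.93  0.97 -1.31  1.96  1.06  1.15  1.78]
h1 [ 0.582 -0.067  0.202] [ 0.94  0.8  -1.3   1.74  0.81  1.26  2.03]
```

```bash
python3 - <<'E'
from h import *
t=S['t'];c=np.array(S['c']);o=down(S['ang']-np.pi/2);o2=down(t[2]-np.pi/2)
manip.move_pose([c[0],c[1],.16],o)
manip.servo_line([c[0],c[1],.042],vel=.1)
effector.close(f_grip=15)
print(manip.current_finger_gap(),manip.current_force())
manip.servo_line([c[0],c[1],.056],vel=.1)
m=TW(t,(-.035,-.09,.056))[0]
manip.servo_line(m,ori=o2,vel=.03)
print(manip.current_tool_pos(),m,manip.current_clock(),manip.current_force())
im=viewer.get_image("top");b=im[:,:,::-1][135:255,165:325]
a=viewer.get_image("side")[:,:,::-1][150:250,190:290]
cv2.imwrite("pics/c.png",np.hstack([cv2.resize(b,(600*4//6*1,300),interpolation=2),cv2.resize(a,(300,300),interpolation=2)]))
cv2.imwrite("pics/top1.png",im[:,:,::-1])
E
```

```text
0.04491910201323969 [0.16462675 0.63191407 2.31240768]
[ 0.5338139  -0.2594161   0.05586171] [ 0.53387269 -0.25945851  0.056     ] 5.5417 [-0.6698204  -0.88522635 -1.01756685]
```

View pics/c.png

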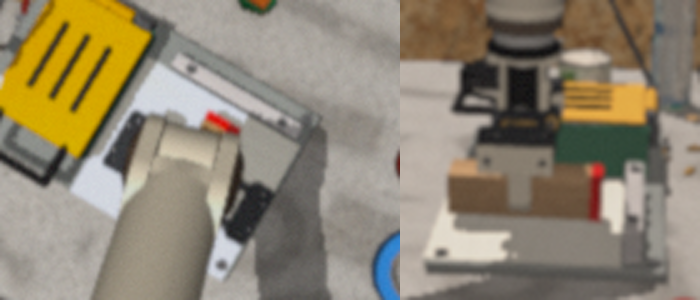

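The block is held square, with its red end (about (220,122) in the left panel) a few cm short of the bar. Next I lower it and slide it until I feel contact.

```bash
python3 - <<'E'
from h import *
t=S['t'];ex=TW([0,0,t[2]],(1,0,0))[0]
P=lambda x,z:TW(t,(x,-.09,z))[0]
manip.servo_line(P(-.035,.0425),vel=.05)
f0=np.array(manip.current_force());print("lowered",f0)
manip.servo_line(P(-.017,.0425),vel=.05)
x=-.017
while x<.008:
    x+=.0015; manip.servo_line(P(x,.0425),vel=.03); f=np.array(manip.current_force())@ex
    print(round(x,4),round(f,2),(np.array(manip.current_wrist_torque())[2]).round(2))
    if f<-8: break
manip.servo_line(P(x+.001,.0425),vel=.03)
print(manip.current_force(),manip.current_force()@ex,manip.current_clock(),((np.array(manip.current_tool_pos())-[t[0],t[1],0])@ex))
E
```

```text
lowered [ 0.28523046 -0.21737498 -1.96139106]
-0.0155 -0.4 0.04
-0.014 -0.61 0.0
-0.0125 -0.39 -0.05
-0.011 -0.43 -0.01
-0.0095 -4.71 0.02
-0.008 -8.1 -0.05
[-10.60124282   4.77280962   5.08936897] -11.551766625878138 8.3167 -0.010642240389622885
```

```bash
python3 - <<'E'
from h import *
t=S['t'];p=np.array(manip.current_tool_pos())
effector.open_jaws()
manip.servo_line([p[0],p[1],.17],vel=.15)
h=TW(t,(-.155,.1,.2))[0]
manip.move_pose(h,down(t[2]))
print(manip.current_clock(),manip.current_force(),manip.current_tool_pos(),h)
im=viewer.get_image("top")[:,:,::-1];a=viewer.get_image("side")[:,:,::-1]
cv2.imwrite("pics/top2.png",im);cv2.imwrite("pics/side2.png",a)
cv2.imwrite("pics/d.png",np.hstack([cv2.resize(im[125:245,145:275],(520,480),interpolation=2),cv2.resize(a[145:245,215:275],(280,480),interpolation=2)]))
E
```

```text
11.2 [-0.258626   -0.5797686  -0.23883855] [ 0.52773111 -0.03614544  0.19935465] [ 0.52777246 -0.03481927  0.2       ]
```

View pics/d.png

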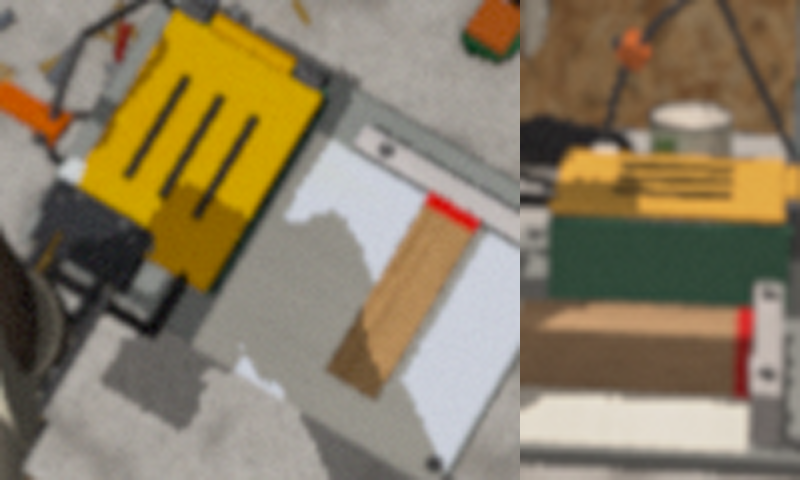

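The block sits flush and square: the red end edge runs (428,203)–(478,232), parallel to the bar and touching it in both views. Now the handle: lower the rear finger into the gap, offset to the front, close lightly, centre, then grip.

```bash
python3 - <<'E'
from h import *
t=S['t'];ex=TW([0,0,t[2]],(1,0,0))[0]
P=lambda x,z:TW(t,(x,.1,z))[0]
for z in(.13,.11,.1,.09,.082):
    manip.servo_line(P(-.155,z),vel=.12);f=np.array(manip.current_force());print(z,f.round(1))
    if abs(f).max()>4: manip.servo_line(P(-.155,.13));raise SystemExit("contact")
effector.close(f_grip=3);print("gap",manip.current_finger_gap(),manip.current_force().round(1))
for x in(-.148,-.141,-.134,-.127):
    manip.servo_line(P(x,.082),vel=.05);print(x,manip.current_finger_gap(),np.round(manip.current_force(),1))
effector.close(f_grip=10);print(manip.current_finger_gap(),np.round(manip.current_force(),1),manip.current_force()@ex,manip.current_clock())
E
```

```text
0.13 [ 0.2 -0.6  0.1]
0.11 [0.7 0.  0.6]
0.1 [-0.2 -0.4  1.2]
0.09 [-0.5 -0.4  0. ]
0.082 [ 0.1 -0.1 -0.6]
gap 0.06135203621729306 [ 4.9 -2.6 -4.2]
-0.148 0.04796032597374192 [ 5.6 -2.8 -2. ]
-0.141 0.034483629924927435 [ 4.4 -3.1 -1.7]
-0.134 0.021485671026956775 [ 5.4 -4.8 -1.2]
-0.127 0.011371631733985034 [ 0.6 -1.   1.8]
0.011362610593194303 [-1.   0.4  0.5] -1.114750662446541 15.1833
```

```bash
cat >> h.py <<'E'
def arc(a0,a1,n):
    t=S['t']
    for a in np.linspace(a0,a1,n+1)[1:]:
        manip.servo_line(TW(t,(-.127+.225*(1-np.cos(a)),.1,.082+.225*np.sin(a)))[0],vel=.06)
def shot(k):
    im=viewer.get_image("top")[:,:,::-1];a=viewer.get_image("side")[:,:,::-1]
    cv2.imwrite(f"pics/top{k}.png",im);cv2.imwrite(f"pics/side{k}.png",a)
    cv2.imwrite(f"pics/e{k}.png",np.hstack([cv2.resize(im[125:205,140:210],(350,400),interpolation=2),cv2.resize(a[130:210,200:290],(450,400),interpolation=2)]))
E
python3 - <<'E'
from h import *
effector.close(f_grip=40);print(manip.current_finger_gap(),np.round(manip.current_force(),1))
for a in np.arange(0,.5,.1):
    arc(a,a+.1,1);print(a+.1,np.round(manip.current_force(),1),manip.current_finger_gap().__round__(4))
shot(3);print(manip.current_clock(),manip.current_tool_pos())
E
```

```text
0.01057409366914682 [-1.5  0.6  0.3]
0.1 [-0.9  1.1 -4.7] 0.011
0.2 [-3.6  2.4 -4.5] 0.0108
0.30000000000000004 [-6.6  3.8 -2.3] 0.0109
0.4 [-6.5  4.4 -2.9] 0.0108
0.5 [-8.1  2.9 -2.2] 0.0111
18.125 [ 0.5740734  -0.06235613  0.19036943]
```

View pics/e3.png

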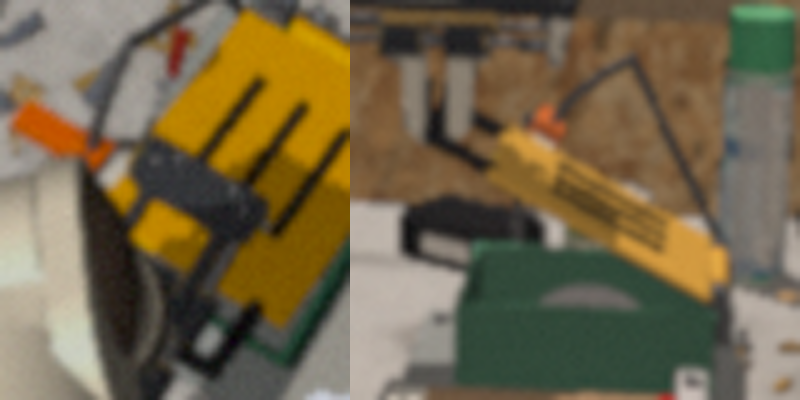

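```bash
python3 - <<'E'
from h import *
t=S['t']
def blob(f,x0,x1,y0,y1,sl):
    im=cv2.imread(f)[y0:y1,x0:x1].astype(int);b,g,r=im[...,0],im[...,1],im[...,2]
    m=sl(b,g,r);ys,xs=np.nonzero(m);print(f,len(xs),"cent",xs.mean()+x0,ys.mean()+y0,"x",xs.min()+x0,xs.max()+x0,"y",ys.min()+y0,ys.max()+y0)
    return np.c_[xs+x0,ys+y0]
org=lambda b,g,r:(r>130)&(g<.55*r)&(b<.45*r)
p=blob("pics/side0.png",225,255,140,165,org);p2=blob("pics/side3.png",230,250,148,162,org)
q=blob("pics/top0.png",135,170,138,165,org)
d=cv2.fitLine(q.astype(np.float32),cv2.DIST_L2,0,.01,.01).ravel();print(d)
wh=lambda b,g,r:(b>150)&(g>150)&(r>150)
blob("pics/top0.png",155,170,160,172,wh)
for a in np.arange(.45,.7,.05):
    pts=TW(t,[(.1-.15*np.cos(a),y,.084+.15*np.sin(a)) for y in(.183,.2,.22,.24)])
    l=proj("top",pts); n=(l-d[2:])@[-d[1],d[0]]
    print(round(a,2),"side",proj("side",pts).round(1).tolist(),"top",l[[0,3]].round(1).tolist(),"off",n.round(2))
print("ptr0 proj",proj("top",TW(t,[(-.05,.165,.084),(-.05,.183,.084)])))
for a in(.45,.5,.55):print("ptr",a,[proj(n,TW(t,[(.1-.15*np.cos(a),.165,.084+.15*np.sin(a)),(.1-.15*np.cos(a),.183,.084+.15*np.sin(a))])).round(1).tolist() for n in("top","side")])
a=cv2.imread("pics/side0.png")[138:178,215:275];b=cv2.imread("pics/top3.png")[135:175,135:175]
cv2.imwrite("pics/f.png",np.hstack([cv2.resize(b,(400,400),interpolation=2),cv2.resize(cv2.imread("pics/side3.png")[140:180,220:260],(400,400),interpolation=2)]))
E
```

```text
pics/side0.png 25 cent 239.16 155.28 x 237 242 y 152 158
pics/side3.png 18 cent 239.5 154.55555555555554 x 237 242 y 152 157
pics/top0.png 116 cent 151.75862068965517 152.18103448275863 x 143 161 y 146 159
[  0.8588138    0.51228786 151.75862    152.18103   ]
pics/top0.png 48 cent 160.54166666666666 166.91666666666666 x 155 165 y 160 170
0.45 side [[238.1, 158.6], [238.5, 157.4], [238.9, 155.9], [239.3, 154.5]] top [[157.9, 157.3], [141.2, 147.3]] off [1.21 1.22 1.23 1.25]
0.5 side [[239.1, 156.9], [239.4, 155.7], [239.8, 154.3], [240.2, 152.9]] top [[158.1, 156.0], [141.3, 146.0]] off [-0.01  0.01  0.02  0.04]
0.55 side [[240.1, 155.2], [240.5, 154.0], [240.9, 152.6], [241.2, 151.3]] top [[158.3, 154.5], [141.5, 144.5]] off [-1.35 -1.33 -1.32 -1.3 ]
0.6 side [[241.2, 153.6], [241.6, 152.4], [242.0, 151.1], [242.3, 149.7]] top [[158.7, 153.0], [141.7, 143.0]] off [-2.81 -2.8  -2.78 -2.76]
0.65 side [[242.5, 152.1], [242.8, 150.9], [243.2, 149.5], [243.5, 148.2]] top [[159.1, 151.4], [142.0, 141.3]] off [-4.4  -4.38 -4.36 -4.34]
ptr0 proj [[164.57241651 167.17321275]
 [159.50173371 164.16089692]]
ptr 0.45 [[[163.2, 160.4], [157.9, 157.3]], [[237.7, 160.0], [238.1, 158.6]]]
ptr 0.5 [[[163.4, 159.1], [158.1, 156.0]], [[238.7, 158.2], [239.1, 156.9]]]
ptr 0.55 [[[163.7, 157.7], [158.3, 154.5]], [[239.7, 156.5], [240.1, 155.2]]]
```

View pics/f.png

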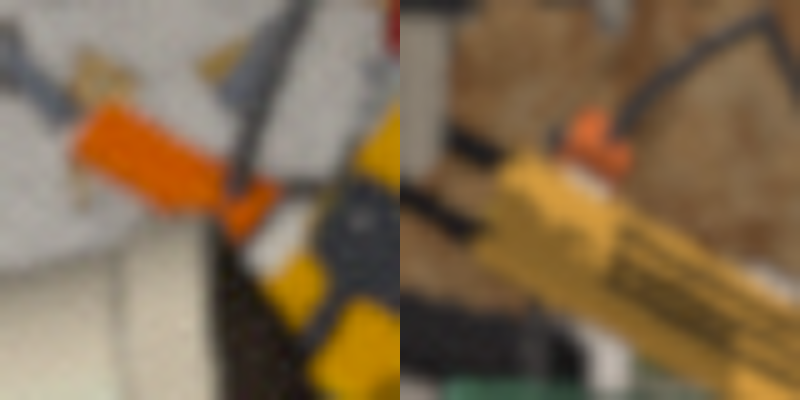

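In the top crop the pointer's centre (282,238) lies between the flag's centreline (n≈63) and the clamp's centre (n≈51) at n≈60, so it is level with the mark to about ±0.04 rad. The absolute fits give the mark at 0.50 (top) and about 0.51 (side), and the guard at about 0.51. I'll raise it by 0.012 to split the cues, then do one last check of pointer and block.

```bash
python3 - <<'E'
from h import *
arc(.5,.512,1);manip.sleep(.5)
print(np.round(manip.current_force(),1),manip.current_finger_gap(),manip.current_tool_pos(),np.abs(manip.current_joint_velocities()).max(),manip.current_clock())
im=viewer.get_image("top")[:,:,::-1];a=viewer.get_image("side")[:,:,::-1]
cv2.imwrite("pics/g.png",np.hstack([cv2.resize(im[135:175,135:175],(400,400),interpolation=2),cv2.resize(a[140:240,210:280],(280,400),interpolation=2)]))
E
```

```text
[-7.6  5.3 -1.8] 0.0105595478744856 [ 0.57506049 -0.06295715  0.19255361] 0.0010606673416890164 18.875
```

View pics/g.png

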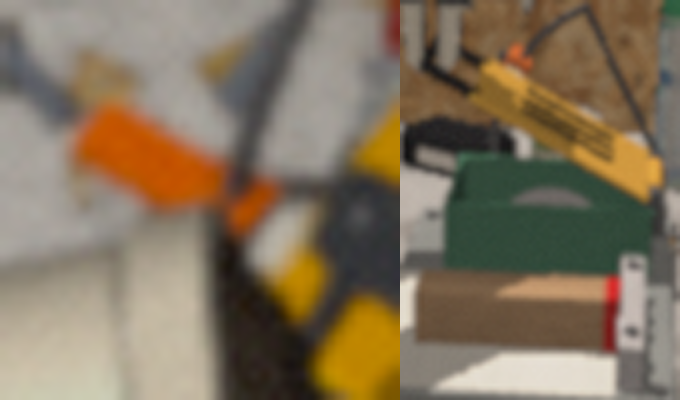

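The pointer is at about (278,235), still between the flag and clamp lines. The block's red end is against the bar, at about (612,312) in the right panel. The spring load square to the guard works out at about 6 N, as expected for holding at the mark.

```bash
python3 -c "
from bench import manip
manip.hand_in();print(manip.current_clock())"
```

```text
the job is handed in; nothing more can be done
the job is handed in; nothing more can be done
```

I turned the block a quarter turn, slid it against the stop bar and let go. I then lifted the guard by its handle to the orange mark and handed in at about 19 s, still holding it with 40 N grip. The hand-in gives no verdict.

**Block:** it met the bar with about 11 N of contact force before I released it. The last pictures show the red end flush and square, and the block lying flat.

**Guard:** I commanded 0.512 rad. The camera fits put the mark at about 0.50 rad (top) and 0.51 rad (side). The arm was still, and the spring load square to the guard was about 6 N, which matches the stated 5–7 N.

**Disagreements:**
- **Mark position:** in the top view, the flag's centreline and the clamp's centre differ by about 0.05 rad. The pointer lies between them, so it could be off by up to about 0.04 rad; the limit is 0.07.
- **Handle position:** the first light touch put the handle 2–5 mm further forward than my fit. I centred the grip by feel.
- **Radial pull:** the arm also reads about 7 N pulling along the guard while holding, so the arc I followed is slightly off the true one.

I kept clear of the tape and hole saw and never touched the mark; I did not measure their positions again afterwards.

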